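Size a coat peg in the hole gauge

TASK

Size the loose coat peg that stands alone in the black stand: push its tenon gently at the gauge's holes one after another, beginning with the tightest and missing none, until it reaches the first one it passes, and leave it standing there fully home with its shoulder down on the plate. The gauge plate is sprung: where a hole refuses the peg only press lightly, and never drive the plate down near its stops. Leave the two spare pegs in the teal caddy, and leave the other things where they are.

Things in the scene. Friction and masses are not known exactly. Their poses are not given: they have to be found in the camera images.
- peg_a: wooden coat peg, 60 g: round tenon 45 mm long, flat foot; round shoulder 36 mm wide (45-51 mm above the foot); square head 26 x 26 mm (51-89 mm). Tenon 17, 21 or 25 mm thick, one of each among the pegs; which is which is not told, the shoulder hides it from above. Origin: centre of the foot; z up, x and y square to the head's flats. In the black stand: the one to size; in the caddy: a spare
- peg_b: wooden coat peg, 60 g: round tenon 45 mm long, flat foot; round shoulder 36 mm wide (45-51 mm above the foot); square head 26 x 26 mm (51-89 mm). Tenon 17, 21 or 25 mm thick, one of each among the pegs; which is which is not told, the shoulder hides it from above. Origin: centre of the foot; z up, x and y square to the head's flats. In the black stand: the one to size; in the caddy: a spare
- peg_c: wooden coat peg, 60 g: round tenon 45 mm long, flat foot; round shoulder 36 mm wide (45-51 mm above the foot); square head 26 x 26 mm (51-89 mm). Tenon 17, 21 or 25 mm thick, one of each among the pegs; which is which is not told, the shoulder hides it from above. Origin: centre of the foot; z up, x and y square to the head's flats. In the black stand: the one to size; in the caddy: a spare
- gauge: hole gauge, fixed: grey base 90 x 260 mm, 8 mm thick, under a sprung aluminium plate 70 x 240 mm, 12 mm thick, its face 74 mm up at rest. Four through holes in a row 50 mm apart, growing from hole_1 to hole_4 towards +y. A hole passes a tenon 1 mm smaller, 0.5 mm gap all round, 0.5 mm bevel. Origin: centre of the base's underside; y along the row, z up
- hole_1 (a point): centre of the mouth, on the plate's upper face, of the tightest hole, 14 mm across: smaller than every tenon
- hole_2 (a point): centre of the mouth, on the plate's upper face, of the 18 mm hole
- hole_3 (a point): centre of the mouth, on the plate's upper face, of the 22 mm hole
- hole_4 (a point): centre of the mouth, on the plate's upper face, of the widest hole, 26 mm
- gauge_plate (a joint): how far the sprung gauge plate is pressed down, m: 0 at rest, 0.010 on its stops. It starts to sink under about 2 N and takes 1.8 N more for each mm (about 20 N at the stops); hole points go down with it
- stand: black plastic stand, fixed, 70 x 70 mm, 40 mm high, with one round hole 30 mm wide whose floor is 6 mm above the rack; the peg to be sized stands loosely in it, turned by up to 0.8 rad from straight ahead, its shoulder 11 mm above the stand. Origin: centre of its underside
- caddy_floor (a point): centre of the inner floor, 6 mm above the rack, of the fixed teal plastic caddy, 120 x 220 mm, walls 60 mm high, with a carrying bow to 140 mm and two cells, a spare peg standing in each
- jar: tall frosted glass jar with a clamp lid, 100 mm across, 210 mm high, loose bystander. Origin: centre of its underside
- spray_bottle: empty amber spray bottle with a black trigger head, 74 mm across, 212 mm high, loose bystander. Origin: centre of its underside
- grout_brush: blue grout brush lying with its white nylon bristles up, 190 x 28 mm, 36 mm high, loose bystander. Origin: centre of its underside, x along it
Things that resemble listed ones, but are neither listed nor needed, are in the scene too. Leave any pink or yellow look-alike of the peg_a alone.

How it is judged:
By the outcome, as a careful person would: the job done as asked, in the order asked, and still so for the second after the job is handed in, with the robot touching nothing.
It also fails if it takes over 72 s, if anything falls off the work surface, if the arm or the gripper's body presses on something with over 40 N, if the wrist force passes 120 N, or if a joint passes its speed limit or range.

ROBOT

A 7-joint arm with a two-finger parallel gripper is mounted at the origin on the work surface. World frame = base frame: x ahead of the robot, y to its left, z up, the work surface at z = 0. Lengths are in mm, angles in rad, forces in N, time in s.
With the tool pointing down it reaches from about 400 to 875 mm from the base axis. Payload 4.4 kg.
Tool frame: the origin (TCP) lies midway between the tips of the shut fingers; the grasp point (between the pads) lies 19 mm behind it; z points along the fingers, y is the line along which they close (so a half turn about z gives the same grasp; the last joint's range is limited). The gripper opens to 85 mm and grips with 20 to 120 N. Pads are 22 mm wide; open, the fingers measure 114 mm over their backs; the gripper's body (76 mm by 85 mm) begins 54 mm behind the grasp point. The pads swing forward as they close: fully open they stand 13 mm farther back than shut.
Start: joints at [1.184, 0.628, 0.038, 1.517, -0.027, 0.996, -0.02], TCP at [204.99, -616.844, 231.313] pointing down, gripper open.
Joint ranges: [-3.06, 3.06], [-0.37, 2.12], [-1.25, 1.32], [0.18, 2.47], [-1.1, 4.24], [0.23, 1.98], [-2.94, 2.94]. Speed limits (rad/s): [2.57, 2.57, 3.14, 3.14, 3.14, 3.14, 3.14].

INTERFACE

Orientations are given as [roll, pitch, yaw] about the fixed x, y, z axes, in that order (R = Rz(yaw) Ry(pitch) Rx(roll)).
In Python, from cell import read_state, get_image, finish_job gives the robot as it stands.
- The arm moves only by the tool send_rows, never from a script. Its argument "series" is a list of rows, each an object of numbers: "ax", "ay", "az": the turn, a rotation vector about the tool's x, y, z in rad; "dx", "dy", "dz": the shift along the tool's x, y, z in cm; "hand": the closure, from 0 (fully open) to 1 (shut). In form: [{"ax": .., "ay": .., "az": .., "dx": .., "dy": .., "dz": .., "hand": ..}, ...]. A call has 1 to 10 rows; each row is the pose to reach, as a shift and turn from the pose commanded when the call began, along the tool's axes at that moment; what a row does not reach only later rows make up. A row lasts 1/10 s, in which the tool goes at most 50 mm and 8.59 degrees, less where a joint would pass 70% of its speed; a pose out of reach is approached as far as the arm can. A call with a gripper value outside its range is refused whole. The fingers move at their own pace and stop on an object; the grip force is fixed at half the most. Time passes only in rows, so rows that repeat a pose let the fingers close. It gives the time, the measured TCP pose, the force, the opening and the grip force at its end, in the units of the state.
- read_state(): the state, without advancing time (a new reading comes with each control period).
- get_image(name): name is "scene" or "side" or "wrist"; returns a dict with "pixels" (480x640x3 uint8, red, green, blue), "mtx" (3x3 intrinsics, pixels), "k1" (the pictures are not rectified: a ray, as slopes to the right and down, at radius r is drawn at 1 + k1 r^2 times it, then the intrinsics apply), "R" (3x3) and "t" (3): a world point X has camera coordinates R X + t. Camera axes: x right, y down, z forward; pixel columns grow to the right and rows downward; lengths in mm; the calibration is good to about 2 mm. A picture is of the moment at which its call begins. There is no depth.
- finish_job(): hands the job in; it is judged then, once.
The state is a dict: "clock": time; "qpos": joint angles; "qd": joint speeds; "tau": joint torques, N m; "eef_pos": TCP position; "tool_rot": TCP orientation; "force": force on the tool from outside, world axes, zero at the start; "torque": the same for the moment, N m; "width": finger opening in mm; "gripper_force": force on a finger pad.
Only numpy, scipy, OpenCV 4.12 (cv2) and the standard library are available. Lean on these libraries where they do the work, as an engineer would, in place of code of your own. Each camera call takes 0.05 s, during which the arm holds its last target. There are 200 camera calls.

## Working session

There is one attempt and no reset: what is moved stays moved. The work goes in short steps, Python scripts to look and compute and a tool call to move; the robot and the scene stay as the last step left them, time stands still between calls to the robot, and variables do not carry over. Pictures are saved under pics/ and viewed, at most 10 in all, crops included, and the job is handed in when it is done.

Besides the shell and the picture viewer there is one more tool, called after ">>>" by a JSON object that holds its "name" and its "arguments". send_rows: Moves the arm, as the interface text tells. Its arguments: {"type":"object","properties":{"series":{"type":"array","items":{"type":"object","properties":{"ax":{"type":"number"},"ay":{"type":"number"},"az":{"type":"number"},"dx":{"type":"number"},"dy":{"type":"number"},"dz":{"type":"number"},"hand":{"type":"number"}}}}},"required":["series"]}

```bash
mkdir -p pics; ls
cat > h.py <<'E'
import numpy as np, cv2
from cell import read_state, get_image, finish_job
from scipy.spatial.transform import Rotation as Rn
def snap(n,f):
    d=get_image(n); cv2.imwrite('pics/'+f+'.png',d['pixels'][:,:,::-1]); np.savez('pics/'+f+'.npz',**d); return d
def load(f): return dict(np.load('pics/'+f+'.npz'))
def ray(d,u,v):
    K=np.array(d['mtx']);k=float(d['k1']);R=np.array(d['R']);t=np.array(d['t'])
    p=np.array([(u-K[0,2])/K[0,0],(v-K[1,2])/K[1,1]]);q=p.copy()
    for _ in range(20): q=p/(1+k*(q@q))
    return -R.T@t, R.T@np.array([q[0],q[1],1])
def onz(d,u,v,z):
    o,r=ray(d,u,v); return o+r*(z-o[2])/r[2]
def proj(d,X):
    c=np.array(d['R'])@np.array(X,float)+np.array(d['t']);q=c[:2]/c[2];q=q*(1+float(d['k1'])*(q@q));K=np.array(d['mtx'])
    return np.array([K[0,0]*q[0]+K[0,2],K[1,1]*q[1]+K[1,2]])
def tool(X=None):
    s=read_state();return s
E
python3 - <<'E'
from h import *
a=snap('scene','s0');b=snap('side','d0');c=snap('wrist','w0')
for x in(a,b,c): print(x['mtx'],x['k1'],-np.array(x['R']).T@np.array(x['t']),np.array(x['R'])[2])
print(read_state())
E
```

```text
pics
[[440.41449791   0.         320.43155157]
 [  0.         440.41449791 234.73958618]
 [  0.           0.           1.        ]] -0.04074442813230623 [1156.86891372  820.34060466  744.43381374] [-0.47511694 -0.67921934 -0.55939698]
[[547.38159238   0.         311.25786105]
 [  0.         547.38159238 237.55774507]
 [  0.           0.           1.        ]] -0.17257214304959162 [ 344.85421475 -982.09944592  768.84824284] [ 0.18788752  0.8086749  -0.55744344]
[[390.19324638   0.         322.91288057]
 [  0.         390.19324638 238.17857326]
 [  0.           0.           1.        ]] 0.0049962953275365 [ 274.61211305 -593.35269314  372.06082824] [-0.27753366 -0.09045426 -0.95644817]
{'clock': 0.15, 'qpos': array([ 1.18422847,  0.62912898,  0.03846398,  1.51813545, -0.02700536,
        0.99630055, -0.01997006]), 'qd': array([ 0.00039252, -0.00075045,  0.00043764, -0.00260833, -0.0003815 ,
       -0.00108338,  0.00031195]), 'tau': array([ 2.05792006e-03, -5.63798189e+01,  1.22787103e+00, -1.93649983e+01,
        1.11458349e-02,  7.33766472e-03,  5.07582840e-06]), 'eef_pos': array([ 204.81668885, -616.38867494,  230.60457407]), 'tool_rot': array([-3.14013859e+00,  1.12436663e-05,  3.20782337e-01]), 'force': array([-0.01355635,  0.22803099, -0.91924704]), 'torque': array([0.05992475, 0.00511484, 0.00955246]), 'gripper_force': 0.0, 'width': 85.26660828465452}
```

View pics/s0.png

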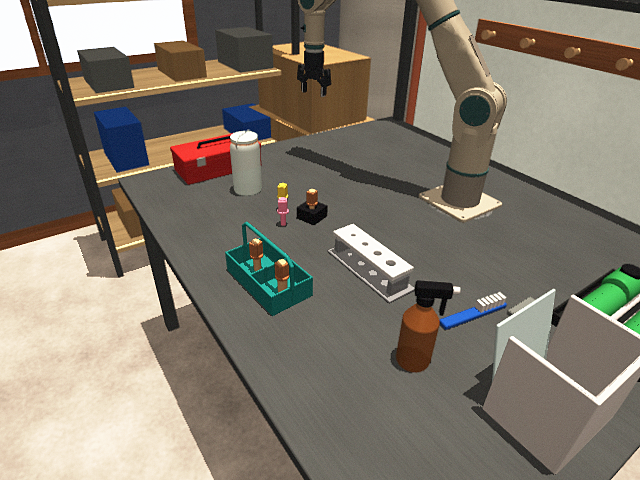

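View pics/d0.png

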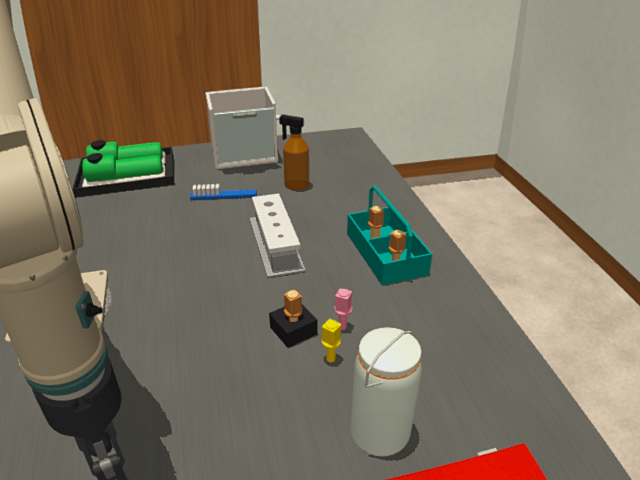

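Candidates are as follows: the orange peg in the black stand, scene (312,200) and side (292,303); the orange pegs in the teal caddy, scene (256,248) and (282,275); and the pink and yellow look-alikes, scene (283,207) and (283,188). Only the first is a wooden peg in the black stand. I'll confirm it in an enlarged crop and measure.

Run:
```python
from h import *
a=load('s0');b=load('d0')
c1=cv2.resize(a['pixels'][165:305,215:425,::-1],None,fx=3.4,fy=3.4,interpolation=cv2.INTER_CUBIC)[:, :714]
c2=cv2.resize(b['pixels'][180:350,235:365,::-1],None,fx=3.5,fy=3.5,interpolation=cv2.INTER_CUBIC)
cv2.imwrite('pics/c1.png',c1);cv2.imwrite('pics/c2.png',c2)
def tri(u,v):
    (o,r),(p,s)=ray(a,*u),ray(b,*v)
    k=np.linalg.lstsq(np.c_[r,-s],p-o,rcond=None)[0];x,y=o+k[0]*r,p+k[1]*s
    return ((x+y)/2).round(1),np.linalg.norm(x-y).round(1)
def blobs(d,lo,hi,A):
    m=cv2.inRange(cv2.cvtColor(d['pixels'],cv2.COLOR_RGB2HSV),lo,hi)
    n,_,st,ce=cv2.connectedComponentsWithStats(m)
    return [(st[i].tolist(),ce[i].round(1).tolist()) for i in range(1,n) if A<st[i][4]<2500]
for d in(a,b): print('orange',[x for x in blobs(d,(8,110,70),(18,255,255),60)])
for d in (a,b): # holes: dark ellipses on light plate
    g=cv2.cvtColor(d['pixels'],cv2.COLOR_RGB2HSV)
    m=((g[:,:,2]>150)&(g[:,:,1]<40)).astype(np.uint8)*255
    cs,h=cv2.findContours(m,cv2.RETR_CCOMP,cv2.CHAIN_APPROX_NONE)
    for c,hh in zip(cs,h[0]):
        x,y,w,hgt=cv2.boundingRect(c)
        if 230<x<420 and 190<y<300 and len(c)>5: print(hh[3]>=0,(x,y,w,hgt),np.array(cv2.fitEllipse(c)[0]).round(1),onz(d,*cv2.fitEllipse(c)[0],74).round(1))
```

```text
orange [([0, 0, 51, 81, 910], [28.9, 52.9]), ([47, 0, 89, 6, 293], [79.3, 1.6]), ([411, 9, 16, 73, 333], [418.5, 47.5]), ([64, 62, 18, 11, 134], [72.4, 66.9]), ([406, 82, 12, 43, 208], [411.3, 102.6]), ([89, 125, 141, 56, 1788], [152.2, 151.0]), ([97, 178, 22, 9, 94], [107.6, 182.4]), ([104, 188, 40, 59, 1371], [122.9, 219.7]), ([306, 190, 12, 19, 169], [311.8, 198.8]), ([0, 211, 96, 39, 1416], [45.6, 229.7]), ([249, 240, 14, 31, 304], [255.9, 253.0]), ([117, 242, 28, 11, 90], [129.8, 247.2]), ([275, 261, 14, 31, 324], [281.4, 274.6]), ([399, 303, 41, 69, 1992], [418.4, 336.7])]
orange [([283, 134, 26, 57, 1275], [296.0, 162.9]), ([368, 206, 16, 32, 327], [375.5, 221.6]), ([389, 230, 17, 31, 341], [396.8, 244.3]), ([283, 293, 20, 29, 404], [292.6, 307.0]), ([369, 358, 52, 21, 112], [395.3, 373.7])]
False (381, 280, 7, 6) [384.3 282.2] [572.2 252.7  74. ]
False (369, 270, 8, 5) [372.5 272.2] [571.7 208.5  74. ]
False (358, 261, 7, 4) [360.6 262.6] [572.3 162.9  74. ]
False (348, 253, 4, 3) [349.4 253.8] [573.6 118.2  74. ]
False (328, 248, 86, 54) [414.2 349.8] [659.  442.7  74. ]
False (333, 224, 81, 54) [374.6 251. ] [510.9 143.8  74. ]
True (385, 260, 12, 7) [390.3 262.8] [510.1 203.8  74. ]
True (373, 250, 10, 6) [377.1 252.6] [509.9 152.7  74. ]
True (361, 241, 8, 5) [364.7 243.2] [510.4 102.4  74. ]
True (350, 233, 7, 4) [352.8 234.6] [512.2  52.8  74. ]
False (250, 217, 55, 59) [279.2 231.1] [513.1  70.   74. ]
False (252, 193, 48, 56) [275.  221.8] [510.8 112.3  74. ]
True (277, 234, 7, 4) [280.2 235.6] [511.9  51.   74. ]
True (272, 222, 9, 5) [276.  224.1] [511.2 101.6  74. ]
True (268, 212, 9, 5) [271.9 213.8] [509.7 150.   74. ]
True (263, 201, 11, 6) [268.  203.6] [508.7 201.3  74. ]
```

View pics/c1.png

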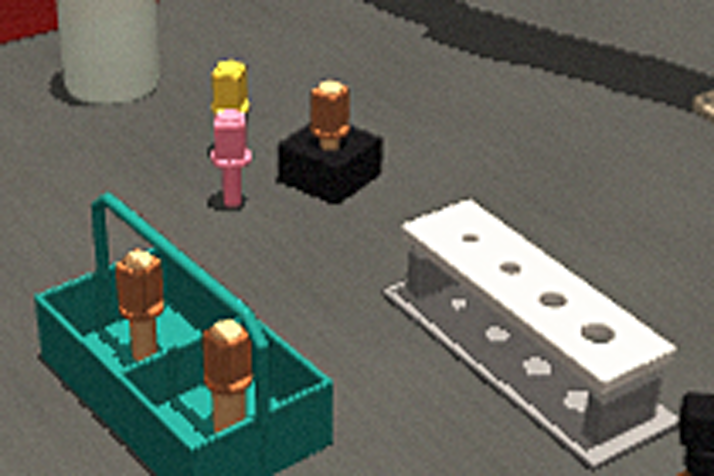

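View pics/c2.png

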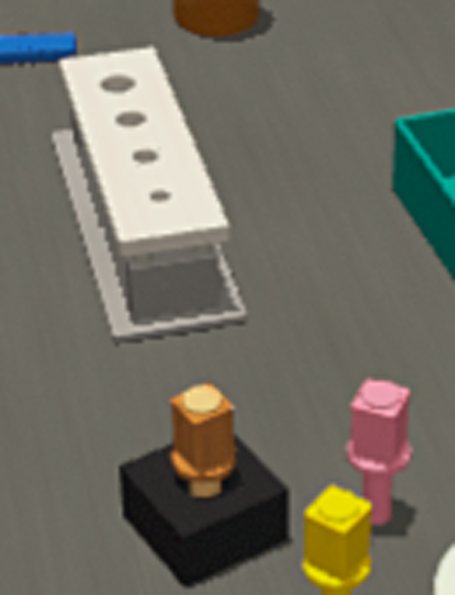

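The crops show the only wooden peg in the black stand: head top at about scene (312,191) and side (292,294). It has no pink or yellow parts, and the two spares stand in the caddy. The four plate holes agree in both views at z = 74.

Run:
```python
from h import *
a=load('s0');b=load('d0')
# light top disc centroid, within head box
for d,(x,y,w,h) in((a,(300,182,24,16)),(b,(278,284,30,20))):
    g=cv2.cvtColor(d['pixels'],cv2.COLOR_RGB2HSV)[y:y+h,x:x+w]
    m=((g[:,:,2]>190)&(g[:,:,0]<25)&(g[:,:,1]>60)).astype(np.uint8)
    M=cv2.moments(m,True);u,v=x+M['m10']/M['m00'],y+M['m01']/M['m00'];print(M['m00'],u,v,onz(d,u,v,95).round(1))
for d,u,v in((a,282.5,198.5),(b,344.5,292.5)):print('pink top',onz(d,u,v,95).round(1),onz(d,u,v,89).round(1))
for d,u,v in((a,282.5,184),(b,332,323)):print('yellow top',onz(d,u,v,89).round(1))
for d,u,v in((a,246,134),(b,390,340)):print('jar top',onz(d,u,v,210).round(1))
```

```text
17.0 311.52941176470586 191.2941176470588 [ 494.1 -181.2   95. ]
101.0 292.1485148514852 294.43564356435644 [ 491.3 -186.    95. ]
pink top [ 592.6 -189.3   95. ] [ 587.4 -198.6   89. ]
pink top [ 590.3 -204.4   95. ] [ 592.5 -197.5   89. ]
yellow top [ 540.1 -280.4   89. ]
yellow top [ 546.4 -275.4   89. ]
jar top [ 578.7 -445.   210. ]
jar top [ 582.3 -456.4  210. ]
```

>>> {"name": "send_rows", "arguments": {"series": [{"dx": 40.8, "dy": -32.0, "dz": 1.6, "az": 0.32, "hand": 0}, {"dx": 40.8, "dy": -32.0, "dz": 1.6, "az": 0.32, "hand": 0}, {"dx": 40.8, "dy": -32.0, "dz": 1.6, "az": 0.32, "hand": 0}, {"dx": 40.8, "dy": -32.0, "dz": 1.6, "az": 0.32, "hand": 0}, {"dx": 40.8, "dy": -32.0, "dz": 1.6, "az": 0.32, "hand": 0}, {"dx": 40.8, "dy": -32.0, "dz": 1.6, "az": 0.32, "hand": 0}, {"dx": 40.8, "dy": -32.0, "dz": 1.6, "az": 0.32, "hand": 0}, {"dx": 40.8, "dy": -32.0, "dz": 1.6, "az": 0.32, "hand": 0}, {"dx": 40.8, "dy": -32.0, "dz": 1.6, "az": 0.32, "hand": 0}, {"dx": 40.8, "dy": -32.0, "dz": 1.6, "az": 0.32, "hand": 0}]}}

```text
invalid input at $.series[0]: expected keys ax, ay, az, dx, dy, dz, hand
```

>>> {"name": "send_rows", "arguments": {"series": [{"ax": 0, "ay": 0, "dx": 40.8, "dy": -32.0, "dz": 1.6, "az": 0.32, "hand": 0}, {"ax": 0, "ay": 0, "dx": 40.8, "dy": -32.0, "dz": 1.6, "az": 0.32, "hand": 0}, {"ax": 0, "ay": 0, "dx": 40.8, "dy": -32.0, "dz": 1.6, "az": 0.32, "hand": 0}, {"ax": 0, "ay": 0, "dx": 40.8, "dy": -32.0, "dz": 1.6, "az": 0.32, "hand": 0}, {"ax": 0, "ay": 0, "dx": 40.8, "dy": -32.0, "dz": 1.6, "az": 0.32, "hand": 0}, {"ax": 0, "ay": 0, "dx": 40.8, "dy": -32.0, "dz": 1.6, "az": 0.32, "hand": 0}, {"ax": 0, "ay": 0, "dx": 40.8, "dy": -32.0, "dz": 1.6, "az": 0.32, "hand": 0}, {"ax": 0, "ay": 0, "dx": 40.8, "dy": -32.0, "dz": 1.6, "az": 0.32, "hand": 0}, {"ax": 0, "ay": 0, "dx": 40.8, "dy": -32.0, "dz": 1.6, "az": 0.32, "hand": 0}, {"ax": 0, "ay": 0, "dx": 40.8, "dy": -32.0, "dz": 1.6, "az": 0.32, "hand": 0}]}}

```text
clock: 1.15
eef_pos: [481.7, -198.3, 215.9]
tool_rot: [3.142, -0.0, 0.001]
force: [0.7, -1.1, -0.0]
width: 85.3
gripper_force: 0.0
```

Run:
```python
from h import *
snap('wrist','w1');s=read_state();print(s['clock'],s['eef_pos'],s['tool_rot'],s['qd'].round(2),s['force'])
```

```text
1.2 [ 487.64055017 -188.06973982  215.48909955] [-3.13506375 -0.00411988  0.01334196] [ 0.06 -0.   -0.03  0.01 -0.01 -0.    0.18] [3.63323072 5.98771542 0.57089788]
```

View pics/w1.png

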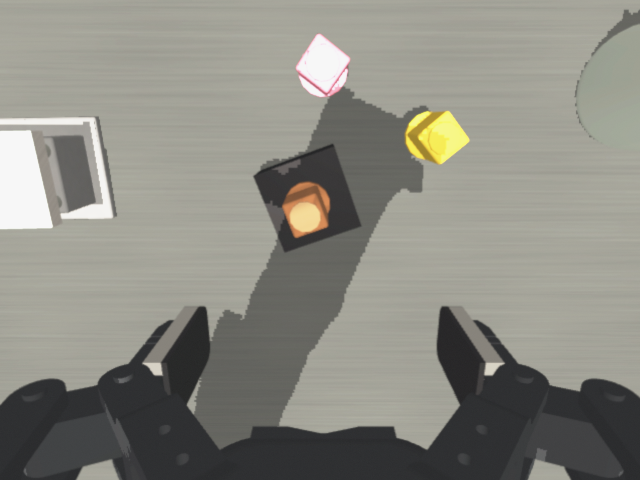

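The wrist view shows the peg head at (306,213), turned roughly 0.25 rad, in the stand centred near (306,197). The pink (323,65) and yellow (435,137) look-alikes are well clear.

Run:
```python
from h import *
d=snap('wrist','w2');s=read_state();print(s['eef_pos'],s['tool_rot'],s['force'])
g=cv2.cvtColor(d['pixels'],cv2.COLOR_RGB2HSV)
m=cv2.inRange(g,(5,90,60),(25,255,255));m[:, :250]=0;m[:,370:]=0;m[:150]=0;m[270:]=0
ys,xs=np.nonzero(m);print(xs.min(),xs.max(),ys.min(),ys.max())
# shade classes along the top
disc=((g[:,:,2]>215)&(m>0)).astype(np.uint8);M=cv2.moments(disc,True);c=(M['m10']/M['m00'],M['m01']/M['m00']);print('disc',M['m00'],c,onz(d,*c,95).round(1))
hull=cv2.convexHull(cv2.findContours(m,cv2.RETR_EXTERNAL,cv2.CHAIN_APPROX_NONE)[0][0])
for p in cv2.approxPolyDP(hull,2,True)[:,0]: print(p,onz(d,*p,95).round(1))
st=(g[:,:,2]<45).astype(np.uint8);st[:, :245]=0;st[:,370:]=0;st[:130]=0;st[265:]=0
n,l,S,C=cv2.connectedComponentsWithStats(st);i=1+S[1:,4].argmax();r=cv2.minAreaRect(np.argwhere(l==i)[:,::-1].astype(np.float32));print('stand',r,onz(d,*r[0],40))
for y in range(196,242,4): print(y,[tuple(d['pixels'][y,x]) for x in range(282,332,6)])
```

```text
[ 485.39708946 -191.66769746  215.4841182 ] [-3.13706041e+00 -2.35537908e-03  1.37717249e-02] [-1.48603439 -0.12566556  0.20214963]
298 344 190 246
disc 779.0 (321.16816431322206, 225.7612323491656) [ 490.6 -186.3   95. ]
[332 192] [ 514.4 -193.3   95. ]
[344 207] [ 504.2 -201.8   95. ]
[343 235] [ 484.2 -201.7   95. ]
[310 246] [ 475.7 -178.6   95. ]
[298 217] [ 496.7 -170.2   95. ]
[300 204] [ 505.8 -171.6   95. ]
[306 195] [ 512.1 -175.7   95. ]
[315 190] [ 515.6 -181.8   95. ]
stand ((308.7432556152344, 166.76397705078125), (3.2937211990356445, 80.65226745605469), 70.76932525634766) [ 524.94864118 -175.2555732    40.        ]
196 [(np.uint8(53), np.uint8(52), np.uint8(53)), (np.uint8(55), np.uint8(53), np.uint8(53)), (np.uint8(55), np.uint8(53), np.uint8(55)), (np.uint8(55), np.uint8(54), np.uint8(55)), (np.uint8(135), np.uint8(92), np.uint8(64)), (np.uint8(193), np.uint8(126), np.uint8(81)), (np.uint8(184), np.uint8(121), np.uint8(79)), (np.uint8(135), np.uint8(91), np.uint8(62)), (np.uint8(124), np.uint8(84), np.uint8(56))]
200 [(np.uint8(54), np.uint8(52), np.uint8(53)), (np.u
[... 3807 characters left out ...]
t8(51)), (np.uint8(54), np.uint8(51), np.uint8(51)), (np.uint8(144), np.uint8(97), np.uint8(67)), (np.uint8(243), np.uint8(215), np.uint8(149)), (np.uint8(243), np.uint8(216), np.uint8(150)), (np.uint8(243), np.uint8(216), np.uint8(151)), (np.uint8(242), np.uint8(212), np.uint8(146))]
240 [(np.uint8(165), np.uint8(166), np.uint8(154)), (np.uint8(102), np.uint8(103), np.uint8(97)), (np.uint8(51), np.uint8(51), np.uint8(51)), (np.uint8(52), np.uint8(52), np.uint8(52)), (np.uint8(64), np.uint8(55), np.uint8(52)), (np.uint8(213), np.uint8(138), np.uint8(86)), (np.uint8(239), np.uint8(199), np.uint8(136)), (np.uint8(228), np.uint8(178), np.uint8(121)), (np.uint8(143), np.uint8(96), np.uint8(68))]
```

>>> {"name": "send_rows", "arguments": {"series": [{"ax": 0, "ay": 0, "az": -0.15, "dx": 0.53, "dy": -0.53, "dz": 3, "hand": 0}, {"ax": 0, "ay": 0, "az": -0.3, "dx": 0.53, "dy": -0.53, "dz": 6, "hand": 0}, {"ax": 0, "ay": 0, "az": -0.35, "dx": 0.53, "dy": -0.53, "dz": 8.5, "hand": 0}, {"ax": 0, "ay": 0, "az": -0.35, "dx": 0.53, "dy": -0.53, "dz": 8.5, "hand": 0}, {"ax": 0, "ay": 0, "az": -0.35, "dx": 0.53, "dy": -0.53, "dz": 8.5, "hand": 0}, {"ax": 0, "ay": 0, "az": -0.35, "dx": 0.53, "dy": -0.53, "dz": 8.5, "hand": 0}]}}

```text
clock: 1.85
eef_pos: [487.1, -195.5, 132.1]
tool_rot: [3.14, -0.002, 0.349]
force: [0.4, -0.0, -0.0]
width: 85.3
gripper_force: 0.0
```

```bash
cat >> h.py <<'E'
def headpose(d,z):
    g=cv2.cvtColor(d['pixels'],cv2.COLOR_RGB2HSV)
    m=cv2.inRange(g,(5,90,60),(25,255,255))
    n,l,S,C=cv2.connectedComponentsWithStats(m);i=1+S[1:,4].argmax();m=(l==i).astype(np.uint8)
    disc=((g[:,:,2]>215)&(m>0)).astype(np.uint8);M=cv2.moments(disc,True);c=(M['m10']/M['m00'],M['m01']/M['m00'])
    print('disc',M['m00'],np.round(c,1),onz(d,*c,z).round(1))
    hull=cv2.convexHull(cv2.findContours(m,cv2.RETR_EXTERNAL,cv2.CHAIN_APPROX_NONE)[0][0])
    for p in cv2.approxPolyDP(hull,2,True)[:,0]: print(p,onz(d,*p,z).round(1))
E
python3 - <<'E'
from h import *
d=snap('wrist','w3');s=read_state();print(s['clock'],s['eef_pos'],s['tool_rot'],s['force'],s['qd'].round(3))
headpose(d,95)
E
```

```text
1.9 [ 487.16242678 -195.40755725  132.26668885] [ 3.13975017e+00 -1.94836906e-03  3.49787276e-01] [-0.05098247  0.07493888  0.01445796] [-0.002 -0.002 -0.002  0.002  0.002 -0.004  0.003]
disc 1779.0 [308.1 262. ] [ 491.1 -186.3   95. ]
[321 209] [ 518.  -183.2   95. ]
[333 217] [ 516.3 -189.8   95. ]
[340 232] [ 510.6 -195.5   95. ]
[334 281] [ 486.  -201.7   95. ]
[331 284] [ 484.  -200.9   95. ]
[285 284] [ 476.1 -179.4   95. ]
[282 281] [ 477.2 -177.5   95. ]
[279 242] [ 495.9 -169.8   95. ]
[281 227] [ 503.3 -168.3   95. ]
[287 217] [ 508.9 -169.5   95. ]
[296 210] [ 513.6 -172.4   95. ]
[308 207] [ 516.8 -177.2   95. ]
```

>>> {"name": "send_rows", "arguments": {"series": [{"ax": 0, "ay": 0, "az": 0, "dx": 0.68, "dy": -0.72, "dz": 0, "hand": 0}, {"ax": 0, "ay": 0, "az": 0, "dx": 0.68, "dy": -0.72, "dz": 3, "hand": 0}, {"ax": 0, "ay": 0, "az": 0, "dx": 0.68, "dy": -0.72, "dz": 5.5, "hand": 0}, {"ax": 0, "ay": 0, "az": 0, "dx": 0.68, "dy": -0.72, "dz": 7.0, "hand": 0}, {"ax": 0, "ay": 0, "az": 0, "dx": 0.68, "dy": -0.72, "dz": 7.0, "hand": 0.3}, {"ax": 0, "ay": 0, "az": 0, "dx": 0.68, "dy": -0.72, "dz": 7.0, "hand": 1}, {"ax": 0, "ay": 0, "az": 0, "dx": 0.68, "dy": -0.72, "dz": 7.0, "hand": 1}, {"ax": 0, "ay": 0, "az": 0, "dx": 0.68, "dy": -0.72, "dz": 7.0, "hand": 1}, {"ax": 0, "ay": 0, "az": 0, "dx": 0.68, "dy": -0.72, "dz": 7.0, "hand": 1}, {"ax": 0, "ay": 0, "az": 0, "dx": 0.68, "dy": -0.72, "dz": 7.0, "hand": 1}]}}

```text
clock: 2.9
eef_pos: [491.0, -186.0, 62.1]
tool_rot: [3.14, -0.002, 0.351]
force: [-0.6, 1.5, 7.2]
width: 25.3
gripper_force: 59.0
```

Run:
```python
from h import *
d=snap('wrist','w4');s=read_state();print(s['clock'],s['eef_pos'],s['tool_rot'],s['force'],s['width'],s['gripper_force'])
headpose(d,95)
```

```text
2.95 [ 490.98583711 -185.98039295   62.09421845] [ 3.14034151e+00 -1.82924541e-03  3.50634571e-01] [0.04365036 0.283156   7.46771019] 25.25834766239996 58.97079885005951
disc 2926.0 [322.8 360.2] [ 490.2 -186.2   95. ]
[335 259] [ 523.9 -177.7   95. ]
[355 273] [ 521.8 -184.8   95. ]
[364 289] [ 517.9 -189.3   95. ]
[361 383] [ 486.4 -200.9   95. ]
[357 387] [ 484.5 -200.2   95. ]
[323 389] [ 479.9 -190.    95. ]
[287 387] [ 476.6 -178.6   95. ]
[284 370] [ 482.4 -175.6   95. ]
[282 288] [ 509.7 -165.9   95. ]
[291 272] [ 515.5 -166.7   95. ]
[309 260] [ 521.  -170.5   95. ]
[320 257] [ 523.  -173.3   95. ]
```

>>> {"name": "send_rows", "arguments": {"series": [{"ax": 0, "ay": 0, "az": 0, "dx": 0, "dy": 0, "dz": -3, "hand": 1}, {"ax": 0, "ay": 0, "az": 0, "dx": 0, "dy": 0, "dz": -7, "hand": 1}, {"ax": 0, "ay": 0, "az": 0.1, "dx": 1.5, "dy": -3.2, "dz": -9, "hand": 1}, {"ax": 0, "ay": 0, "az": 0.2, "dx": 3.5, "dy": -7.4, "dz": -9, "hand": 1}, {"ax": 0, "ay": 0, "az": 0.3, "dx": 5.5, "dy": -11.6, "dz": -9, "hand": 1}, {"ax": 0, "ay": 0, "az": 0.35, "dx": 7.5, "dy": -15.9, "dz": -9, "hand": 1}, {"ax": 0, "ay": 0, "az": 0.35, "dx": 9.3, "dy": -19.7, "dz": -8.8, "hand": 1}, {"ax": 0, "ay": 0, "az": 0.35, "dx": 10.2, "dy": -21.6, "dz": -8.8, "hand": 1}, {"ax": 0, "ay": 0, "az": 0.35, "dx": 10.2, "dy": -21.6, "dz": -8.8, "hand": 1}, {"ax": 0, "ay": 0, "az": 0.35, "dx": 10.2, "dy": -21.6, "dz": -8.8, "hand": 1}]}}

```text
clock: 3.95
eef_pos: [511.5, 51.9, 149.0]
tool_rot: [3.141, -0.0, 0.002]
force: [0.6, -0.6, 0.2]
width: 25.5
gripper_force: 59.1
```

Run:
```python
from h import *
s=read_state();print(s['clock'],s['eef_pos'],s['tool_rot'],s['force'],s['width'])
a=snap('scene','s5');b=snap('side','d5');w=snap('wrist','w5')
s=read_state();print(s['clock'],s['eef_pos'],s['tool_rot'],s['force'],s['width'])
f=lambda d,x,y,w_,h,k:cv2.resize(d['pixels'][y:y+h,x:x+w_,::-1],None,fx=k,fy=k,interpolation=cv2.INTER_CUBIC)
c=np.hstack([f(a,310,180,80,110,5),f(b,240,170,80,110,5)]);cv2.imwrite('pics/c5.png',c)
headpose(w,s['eef_pos'][2]+33)
```

```text
3.95 [511.54100998  51.93378123 149.04833801] [ 3.14106914e+00 -5.26314382e-05  1.56788896e-03] [ 0.57194741 -0.56083813  0.21866128] 25.45504016026156
4.1 [511.59995917  50.22352074 149.0314223 ] [ 3.14076877e+00 -1.16339976e-05 -2.08959834e-03] [ 0.04669514 -0.14810324 -1.31739517] 25.038049312947567Traceback (most recent call last):
  File "<stdin>", line 7, in <module>
  File "h.py", line 23, in headpose
    disc=((g[:,:,2]>215)&(m>0)).astype(np.uint8);M=cv2.moments(disc,True);c=(M['m10']/M['m00'],M['m01']/M['m00'])
                                                                             ~~~~~~~~^~~~~~~~~
ZeroDivisionError: float division by zero
```

View pics/c5.png

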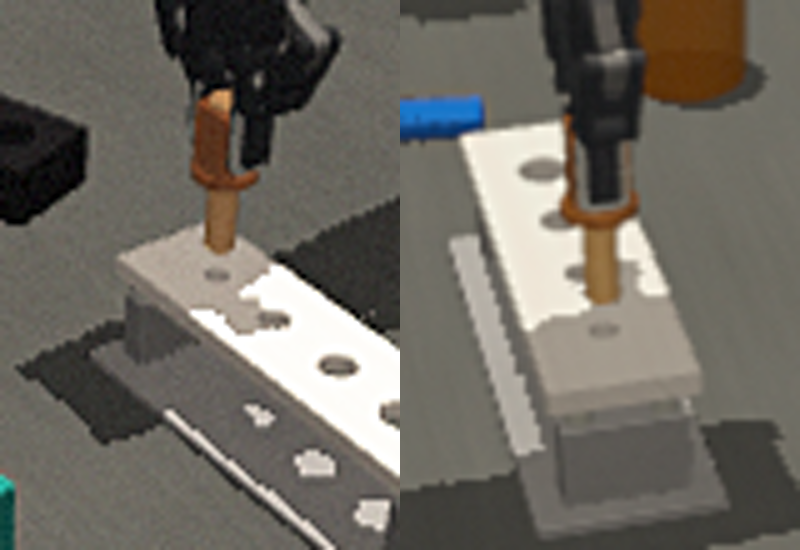

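View pics/w5.png

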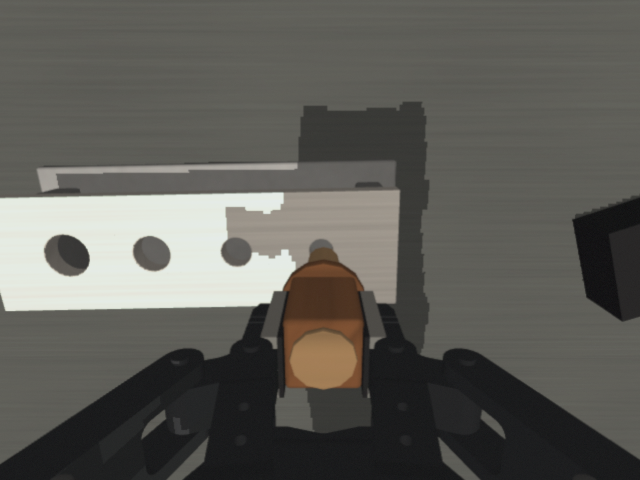

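The tenon tip hangs just over hole_1: scene crop tip at (220,246) with the hole at (217,273), and side crop tip at (603,298) with the hole at (603,329). The wrist view shows holes 2 to 4 at (236,251), (152,253) and (67,255), with hole_1 half hidden at (321,247).

```bash
cat > rel.py <<'E'
from h import *
def tenon(d,x,y,w,h):   # centre line of tenon: rows' mid columns; returns line u(v)
    g=cv2.cvtColor(d['pixels'],cv2.COLOR_RGB2HSV)[y:y+h,x:x+w]
    m=cv2.inRange(g,(8,75,90),(24,255,255)); R=[]
    for j in range(h):
        c=np.nonzero(m[j])[0]
        if 4<=len(c)<=14: R.append((y+j,x+(c[0]+c[-1])/2,len(c)))
    return np.array(R)
def expect(d,xy,z): return proj(d,[xy[0],xy[1],z])
def offset(views,zf,holes):
    A=[];B=[]
    for d,R,h in zip(views,*[None]*0 or ([],[])): pass
E
python3 - <<'E'
from rel import *
a=load('s5');b=load('d5');w=load('w5')
H={'a':(512,52.4),'b':(511.9,51.0)}
A=[];B=[]
for d,box,k in((a,(346,217,16,15),'a'),(b,(352-0 if 0 else 270,214,22,16),'b')):
    R=tenon(d,*box);print(R.tolist())
    h=np.array(H[k]); v,u=R[:,0].mean(),R[:,1].mean()
    # z on vertical axis over hole whose row = v
    zs=np.linspace(90,150,601);P=np.array([proj(d,[*h,z]) for z in zs]);z=np.interp(-v,-P[:,1],zs) if P[0,1]<P[-1,1] else np.interp(v,P[::-1,1],zs[::-1])
    p=proj(d,[*h,z]);ax=(P[-1]-P[0])/np.linalg.norm(P[-1]-P[0]);n=np.array([ax[1],-ax[0]])
    J=np.array([(proj(d,[h[0]+1,h[1],z])-p)@n,(proj(d,[h[0],h[1]+1,z])-p)@n])
    A.append(J);B.append((np.array([u,v])-p)@n);print(k,z,J,B[-1])
print('peg minus hole_1 (X,Y):',np.linalg.solve(A,B))
g=cv2.cvtColor(w['pixels'],cv2.COLOR_RGB2GRAY)
for x0,y0,x1,y1 in((40,228,95,282),(128,228,176,278),(216,232,256,272)):
    s=g[y0:y1,x0:x1];t,m=cv2.threshold(s,0,255,cv2.THRESH_BINARY_INV|cv2.THRESH_OTSU)
    if x0==216: m=(s<125).astype(np.uint8)*255
    c=max(cv2.findContours(m,cv2.RETR_EXTERNAL,cv2.CHAIN_APPROX_NONE)[0],key=cv2.contourArea)
    e=cv2.fitEllipse(c);print(t,np.array(e[0])+[x0,y0],np.round(e[1],1),onz(w,e[0][0]+x0,e[0][1]+y0,74).round(2))
E
```

```text
[[217.0, 356.0, 5.0], [218.0, 354.0, 7.0], [219.0, 354.5, 6.0], [220.0, 354.0, 7.0], [221.0, 354.0, 7.0], [222.0, 354.0, 7.0], [223.0, 353.5, 6.0], [224.0, 353.5, 6.0], [225.0, 353.5, 6.0], [226.0, 353.5, 6.0], [227.0, 353.5, 6.0], [228.0, 353.5, 6.0], [229.0, 353.5, 6.0]]
a 111.14795926876222 [ 0.28596461 -0.24016371] -0.3063031696142626
[[214.0, 278.5, 12.0], [215.0, 279.5, 8.0], [216.0, 279.5, 6.0], [217.0, 279.5, 6.0], [218.0, 279.5, 6.0], [219.0, 279.5, 6.0], [220.0, 279.5, 6.0], [221.0, 279.5, 6.0], [222.0, 280.0, 7.0], [223.0, 280.0, 7.0], [224.0, 280.0, 7.0], [225.0, 280.0, 7.0], [226.0, 280.0, 7.0], [227.0, 280.0, 7.0], [228.0, 280.0, 7.0], [229.0, 280.5, 6.0]]
b 112.0906004974871 [-0.43810948  0.07082756] -0.13199238632165358
peg minus hole_1 (X,Y): [0.6284379  2.02367865]
149.0 [ 66.61851883 254.86664963] [37.7 46.7] [508.93 200.3   74.  ]
161.0 [151.18815613 253.1505928 ] [32.5 37.8] [509.92 150.7   74.  ]
168.0 [236.22190475 251.21449661] [27.3 29.3] [511.04 100.79  74.  ]
```

>>> {"name": "send_rows", "arguments": {"series": [{"ax": 0, "ay": 0, "az": 0, "dx": 0.08, "dy": 0, "dz": 0.8, "hand": 1}, {"ax": 0, "ay": 0, "az": 0, "dx": 0.08, "dy": 0, "dz": 1.5, "hand": 1}, {"ax": 0, "ay": 0, "az": 0, "dx": 0.08, "dy": 0, "dz": 1.7, "hand": 1}, {"ax": 0, "ay": 0, "az": 0, "dx": 0.08, "dy": 0, "dz": 1.8, "hand": 1}, {"ax": 0, "ay": 0, "az": 0, "dx": 0.08, "dy": 0, "dz": 1.9, "hand": 1}, {"ax": 0, "ay": 0, "az": 0, "dx": 0.08, "dy": 0, "dz": 1.95, "hand": 1}, {"ax": 0, "ay": 0, "az": 0, "dx": 0.08, "dy": 0, "dz": 1.95, "hand": 1}]}}

```text
clock: 4.8
eef_pos: [512.3, 51.9, 129.6]
tool_rot: [3.141, 0.0, 0.001]
force: [-1.5, -1.7, 2.3]
width: 25.1
gripper_force: 59.5
```

Run:
```python
from h import *
for _ in range(4):
    s=read_state();print(s['clock'],s['eef_pos'],s['force'],s['width'])
```

```text
4.8 [512.3329563   51.94323009 129.56630811] [-1.54249    -1.65784026  2.32502466] 25.09441224111375
4.8 [512.3329563   51.94323009 129.56630811] [-1.54249    -1.65784026  2.32502466] 25.09441224111375
4.8 [512.3329563   51.94323009 129.56630811] [-1.54249    -1.65784026  2.32502466] 25.09441224111375
4.8 [512.3329563   51.94323009 129.56630811] [-1.54249    -1.65784026  2.32502466] 25.09441224111375
```

>>> {"name": "send_rows", "arguments": {"series": [{"ax": 0, "ay": 0, "az": 0, "dx": 0, "dy": 0, "dz": 0.05, "hand": 1}, {"ax": 0, "ay": 0, "az": 0, "dx": 0, "dy": 0, "dz": 0.1, "hand": 1}, {"ax": 0, "ay": 0, "az": 0, "dx": 0, "dy": 0, "dz": 0.15, "hand": 1}, {"ax": 0, "ay": 0, "az": 0, "dx": 0, "dy": 0, "dz": 0.15, "hand": 1}, {"ax": 0, "ay": 0, "az": 0, "dx": 0, "dy": 0, "dz": 0.15, "hand": 1}]}}

```text
clock: 5.3
eef_pos: [512.5, 52.1, 128.0]
tool_rot: [3.142, -0.0, 0.001]
force: [-1.7, -0.4, 4.8]
width: 25.5
gripper_force: 59.9
```

Run:
```python
from h import *
w=snap('wrist','w6');a=snap('scene','s6');b=snap('side','d6')
s=read_state();print(s['clock'],s['eef_pos'],s['force'],s['width'])
f=lambda d,x,y,w_,h,k:cv2.resize(d['pixels'][y:y+h,x:x+w_,::-1],None,fx=k,fy=k,interpolation=cv2.INTER_CUBIC)
c=np.hstack([f(w,210,190,150,150,3),cv2.resize(f(a,325,200,50,75,6),(300,450)),])
cv2.imwrite('pics/c6.png',c)
```

```text
5.45 [512.49872956  52.04943998 127.97871382] [-2.31170862 -1.43782741  4.17557467] 25.74594020345279
```

View pics/c6.png

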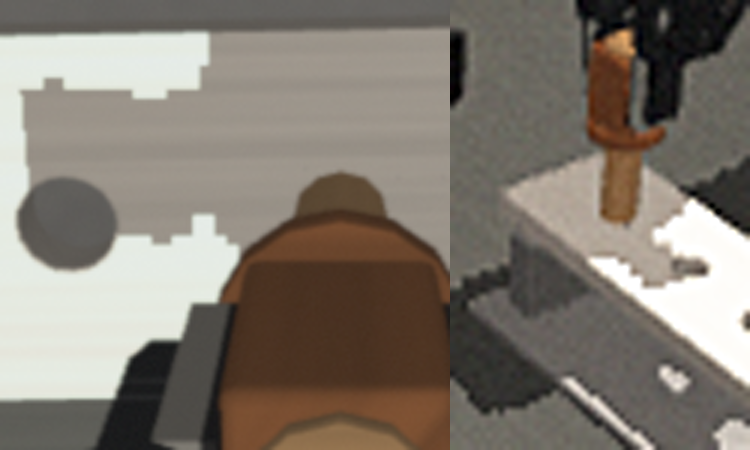

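The tenon stands on the plate at hole_1 and is refused, with the plate about 1.5 mm down at about 4.5 N. In the crop the foot's front edge is at (341,172) and hole_2's centre is at (67,223). Next I'll get the foot-to-hole_2 offset from this view.

Run:
```python
from h import *
w=load('w6');z=72.5
g=cv2.cvtColor(w['pixels'],cv2.COLOR_RGB2GRAY)
s=g[240:290,212:254];m=(s<125).astype(np.uint8)*255
c=max(cv2.findContours(m,cv2.RETR_EXTERNAL,cv2.CHAIN_APPROX_NONE)[0],key=cv2.contourArea)
P=np.array([onz(w,p[0][0]+212,p[0][1]+240,z)[:2] for p in c]);(hc,hr)=cv2.minEnclosingCircle(P.astype(np.float32));A=np.c_[2*P,np.ones(len(P))];q=np.linalg.lstsq(A,(P**2).sum(1),rcond=None)[0];print('hole2',hc,hr,q[:2],np.sqrt(q[2]+q[:2]@q[:2]))
hs=cv2.cvtColor(w['pixels'],cv2.COLOR_RGB2HSV)
m=cv2.inRange(hs,(8,70,50),(24,255,255))
E=[]
for y in range(244,262):
    x=np.nonzero(m[y,295:350])[0]
    if len(x): E.append((y,295+x[0],295+x[-1])); 
for e in E: print(e,onz(w,e[1]-.5,e[0],z)[:2].round(1),onz(w,e[2]+.5,e[0],z)[:2].round(1))
C=[]
for x in range(308,338):
    y=np.nonzero(m[240:270,x])[0]
    if len(y) and y[0]+240<256: C.append(onz(w,x,y[0]+239.5,z)[:2])
C=np.array(C);A=np.c_[2*C,np.ones(len(C))]
from scipy.optimize import least_squares
for r in(8.5,10.5,12.5):
    f=least_squares(lambda p:np.hypot(*(C-p).T)-r,[512,52]);print(r,f.x,f.cost)
print(read_state()['eef_pos'])
```

```text
hole2 (511.2291564941406, 100.59127044677734) 8.916118621826172 [511.27920602 100.70273831] 8.551583910957824
(248, np.int64(320), np.int64(326)) [520.4  53.6] [520.4  49.8]
(249, np.int64(317), np.int64(330)) [519.8  55.2] [519.8  47.7]
(250, np.int64(315), np.int64(332)) [519.3  56.2] [519.3  46.6]
(251, np.int64(314), np.int64(333)) [518.7  56.8] [518.7  46.1]
(252, np.int64(313), np.int64(334)) [518.1  57.3] [518.1  45.6]
(253, np.int64(312), np.int64(334)) [517.6  57.8] [517.6  45.5]
(254, np.int64(311), np.int64(335)) [517.   58.4] [517.  45.]
(255, np.int64(310), np.int64(336)) [516.4  58.9] [516.4  44.5]
(256, np.int64(310), np.int64(336)) [515.9  58.9] [515.9  44.5]
(257, np.int64(310), np.int64(337)) [515.3  58.9] [515.3  43.9]
(258, np.int64(309), np.int64(337)) [514.7  59.5] [514.7  43.9]
(259, np.int64(309), np.int64(337)) [514.1  59.5] [514.2  43.9]
(260, np.int64(309), np.int64(337)) [513.6  59.5] [513.6  43.9]
(261, np.int64(309), np.int64(338)) [513.   59.5] [513.   43.4]
8.5 [512.11916346  51.52916647] 0.3736193288243635
10.5 [509.88380999  51.47768158] 1.8400580958838448
12.5 [507.71730837  51.42586186] 3.755124575376209
[512.49872956  52.04943998 127.97871382]
```

>>> {"name": "send_rows", "arguments": {"series": [{"ax": 0, "ay": 0, "az": 0, "dx": 0, "dy": 0, "dz": -1.2, "hand": 1}, {"ax": 0, "ay": 0, "az": 0, "dx": -0.05, "dy": -2.5, "dz": -1.5, "hand": 1}, {"ax": 0, "ay": 0, "az": 0, "dx": -0.09, "dy": -4.91, "dz": -1.3, "hand": 1}, {"ax": 0, "ay": 0, "az": 0, "dx": -0.09, "dy": -4.91, "dz": -0.8, "hand": 1}, {"ax": 0, "ay": 0, "az": 0, "dx": -0.09, "dy": -4.91, "dz": -0.4, "hand": 1}, {"ax": 0, "ay": 0, "az": 0, "dx": -0.09, "dy": -4.91, "dz": -0.25, "hand": 1}, {"ax": 0, "ay": 0, "az": 0, "dx": -0.09, "dy": -4.91, "dz": -0.15, "hand": 1}, {"ax": 0, "ay": 0, "az": 0, "dx": -0.09, "dy": -4.91, "dz": -0.05, "hand": 1}, {"ax": 0, "ay": 0, "az": 0, "dx": -0.09, "dy": -4.91, "dz": 0.0, "hand": 1}, {"ax": 0, "ay": 0, "az": 0, "dx": -0.09, "dy": -4.91, "dz": 0.0, "hand": 1}]}}

```text
clock: 6.45
eef_pos: [511.6, 100.5, 128.2]
tool_rot: [3.141, -0.0, -0.0]
force: [-1.8, -0.9, 5.6]
width: 25.3
gripper_force: 59.8
```

Run:
```python
from h import *
w=snap('wrist','w7')
s=read_state();print(s['clock'],s['eef_pos'],s['force'],s['torque'],s['width'])
```

```text
6.5 [511.57734316 100.53910277 128.16043574] [-1.2550819  -1.12569839  4.18607335] [-0.43453457  0.37637287 -0.01525223] 25.406803429486445
```

>>> {"name": "send_rows", "arguments": {"series": [{"ax": 0, "ay": 0, "az": 0, "dx": 0, "dy": -0.03, "dz": 0, "hand": 1}, {"ax": 0, "ay": 0, "az": 0, "dx": 0, "dy": -0.06, "dz": 0, "hand": 1}, {"ax": 0, "ay": 0, "az": 0, "dx": 0, "dy": -0.06, "dz": 0.02, "hand": 1}]}}

```text
clock: 6.8
eef_pos: [511.7, 101.3, 127.8]
tool_rot: [3.141, -0.0, 0.0]
force: [-1.0, -3.1, 5.6]
width: 24.9
gripper_force: 59.8
```

Run:
```python
from h import *
s=read_state();print(s['clock'],s['eef_pos'],s['force'],s['torque'],s['width'])
from scipy.optimize import least_squares
for n,z in(('w7',72.5),):
    w=load(n);hs=cv2.cvtColor(w['pixels'],cv2.COLOR_RGB2HSV);m=cv2.inRange(hs,(8,70,50),(24,255,255));C=[]
    for x in range(308,338):
        y=np.nonzero(m[240:270,x])[0]
        if len(y) and y[0]+240<256: C.append(onz(w,x,y[0]+239.5,z)[:2])
    C=np.array(C);f=least_squares(lambda p:np.hypot(*(C-p).T)-8.5,[512,100]);print(f.x,f.cost)
    g=cv2.cvtColor(w['pixels'],cv2.COLOR_RGB2GRAY)
    s=g[235:300,120:262];t,mm=cv2.threshold(s,0,255,cv2.THRESH_BINARY_INV|cv2.THRESH_OTSU)
    for c in cv2.findContours(mm,cv2.RETR_EXTERNAL,cv2.CHAIN_APPROX_NONE)[0]:
        if cv2.contourArea(c)<300: continue
        P=np.array([onz(w,p[0][0]+120,p[0][1]+235,z)[:2] for p in c]);q=np.linalg.lstsq(np.c_[2*P,np.ones(len(P))],(P**2).sum(1),rcond=None)[0];print(q[:2],np.sqrt(q[2]+q[:2]@q[:2]))
```

```text
6.8 [511.73175055 101.27595045 127.80887679] [-0.97245189 -3.12397481  5.62131377] [-0.86572561  0.25832702  0.00566177] 24.873188500024455
[511.25232915 100.13237301] 0.3729075619291209
[508.78827895 199.57734087] 12.192842719122881
[514.17905438 146.89572466] 14.167786160889648
```

>>> {"name": "send_rows", "arguments": {"series": [{"ax": 0, "ay": 0, "az": 0, "dx": -0.03, "dy": 0, "dz": 0.02, "hand": 1}, {"ax": 0, "ay": 0, "az": 0, "dx": -0.06, "dy": 0, "dz": 0.02, "hand": 1}, {"ax": 0, "ay": 0, "az": 0, "dx": -0.09, "dy": 0.0, "dz": 0.02, "hand": 1}, {"ax": 0, "ay": 0, "az": 0, "dx": -0.09, "dy": 0.03, "dz": 0.02, "hand": 1}, {"ax": 0, "ay": 0, "az": 0, "dx": -0.06, "dy": 0.04, "dz": 0.02, "hand": 1}, {"ax": 0, "ay": 0, "az": 0, "dx": -0.03, "dy": 0.04, "dz": 0.02, "hand": 1}, {"ax": 0, "ay": 0, "az": 0, "dx": -0.03, "dy": 0.07, "dz": 0.02, "hand": 1}, {"ax": 0, "ay": 0, "az": 0, "dx": -0.06, "dy": 0.08, "dz": 0.02, "hand": 1}, {"ax": 0, "ay": 0, "az": 0, "dx": -0.09, "dy": 0.08, "dz": 0.02, "hand": 1}, {"ax": 0, "ay": 0, "az": 0, "dx": -0.09, "dy": 0.08, "dz": 0.02, "hand": 1}]}}

```text
clock: 7.8
eef_pos: [510.7, 101.2, 127.5]
tool_rot: [-3.141, -0.0, 0.001]
force: [-0.4, -0.0, -0.3]
width: 25.3
gripper_force: 59.1
```

Run:
```python
from h import *
s=read_state();print(s['clock'],s['eef_pos'],s['force'],s['torque'],s['width'])
w=snap('wrist','w8');s=read_state();print(s['clock'],s['eef_pos'],s['force'])
f=lambda d,x,y,w_,h,k:cv2.resize(d['pixels'][y:y+h,x:x+w_,::-1],None,fx=k,fy=k,interpolation=cv2.INTER_CUBIC)
a=snap('scene','s8');b=snap('side','d8')
cv2.imwrite('pics/c8.png',np.hstack([f(w,270,215,100,100,4),f(a,345,205,40,80,5),f(b,260,170,40,80,5)]))
```

```text
7.8 [510.67907285 101.16820247 127.51330434] [-0.42964605 -0.00902457 -0.34557328] [-0.02098942  0.04044015  0.03775598] 25.29326281322377
7.85 [510.71839608 101.13354137 127.53496849] [-0.43794284 -0.20450337 -1.12181989]
```

View pics/c8.png

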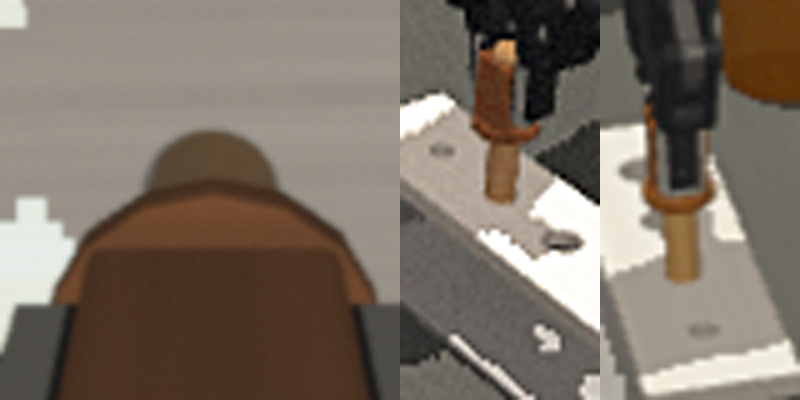

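The force on the tenon fell to zero with the foot about 2 mm below the plate face, so it has entered hole_2. The crop shows the tenon at the hole, still upright. I'll lower it gently.

>>> {"name": "send_rows", "arguments": {"series": [{"ax": 0, "ay": 0, "az": 0, "dx": 0, "dy": 0, "dz": 0.2, "hand": 1}, {"ax": 0, "ay": 0, "az": 0, "dx": 0, "dy": 0, "dz": 0.4, "hand": 1}, {"ax": 0, "ay": 0, "az": 0, "dx": 0, "dy": 0, "dz": 0.6, "hand": 1}, {"ax": 0, "ay": 0, "az": 0, "dx": 0, "dy": 0, "dz": 0.8, "hand": 1}, {"ax": 0, "ay": 0, "az": 0, "dx": 0, "dy": 0, "dz": 1.0, "hand": 1}, {"ax": 0, "ay": 0, "az": 0, "dx": 0, "dy": 0, "dz": 1.0, "hand": 1}]}}

```text
clock: 8.55
eef_pos: [510.6, 101.1, 117.2]
tool_rot: [3.142, 0.0, 0.001]
force: [-0.1, 0.7, -0.7]
width: 25.6
gripper_force: 59.1
```

Free of force; continuing down to about 2 mm above seating.

>>> {"name": "send_rows", "arguments": {"series": [{"ax": 0, "ay": 0, "az": 0, "dx": 0, "dy": 0, "dz": 0.4, "hand": 1}, {"ax": 0, "ay": 0, "az": 0, "dx": 0, "dy": 0, "dz": 0.8, "hand": 1}, {"ax": 0, "ay": 0, "az": 0, "dx": 0, "dy": 0, "dz": 1.2, "hand": 1}, {"ax": 0, "ay": 0, "az": 0, "dx": 0, "dy": 0, "dz": 1.6, "hand": 1}, {"ax": 0, "ay": 0, "az": 0, "dx": 0, "dy": 0, "dz": 2.0, "hand": 1}, {"ax": 0, "ay": 0, "az": 0, "dx": 0, "dy": 0, "dz": 2.4, "hand": 1}, {"ax": 0, "ay": 0, "az": 0, "dx": 0, "dy": 0, "dz": 2.7, "hand": 1}, {"ax": 0, "ay": 0, "az": 0, "dx": 0, "dy": 0, "dz": 2.95, "hand": 1}, {"ax": 0, "ay": 0, "az": 0, "dx": 0, "dy": 0, "dz": 3.05, "hand": 1}, {"ax": 0, "ay": 0, "az": 0, "dx": 0, "dy": 0, "dz": 3.05, "hand": 1}]}}

```text
clock: 9.55
eef_pos: [510.6, 101.1, 86.8]
tool_rot: [3.142, 0.0, 0.001]
force: [-0.4, 1.5, -1.3]
width: 25.5
gripper_force: 59.2
```

>>> {"name": "send_rows", "arguments": {"series": [{"ax": 0, "ay": 0, "az": 0, "dx": 0, "dy": 0, "dz": 0.08, "hand": 1}, {"ax": 0, "ay": 0, "az": 0, "dx": 0, "dy": 0, "dz": 0.14, "hand": 1}, {"ax": 0, "ay": 0, "az": 0, "dx": 0, "dy": 0, "dz": 0.2, "hand": 1}, {"ax": 0, "ay": 0, "az": 0, "dx": 0, "dy": 0, "dz": 0.24, "hand": 1}, {"ax": 0, "ay": 0, "az": 0, "dx": 0, "dy": 0, "dz": 0.24, "hand": 1}]}}

```text
clock: 10.05
eef_pos: [510.7, 101.1, 84.7]
tool_rot: [-3.141, -0.0, 0.001]
force: [-1.0, 1.4, 1.9]
width: 25.5
gripper_force: 59.4
```

>>> {"name": "send_rows", "arguments": {"series": [{"ax": 0, "ay": 0, "az": 0, "dx": 0, "dy": 0, "dz": 0.04, "hand": 1}, {"ax": 0, "ay": 0, "az": 0, "dx": 0, "dy": 0, "dz": 0.04, "hand": 1}, {"ax": 0, "ay": 0, "az": 0, "dx": 0, "dy": 0, "dz": 0.04, "hand": 0.5}, {"ax": 0, "ay": 0, "az": 0, "dx": 0, "dy": 0, "dz": 0.04, "hand": 0.2}, {"ax": 0, "ay": 0, "az": 0, "dx": 0, "dy": 0, "dz": 0.04, "hand": 0}, {"ax": 0, "ay": 0, "az": 0, "dx": 0, "dy": 0, "dz": 0.04, "hand": 0}]}}

```text
clock: 10.65
eef_pos: [510.8, 100.8, 84.1]
tool_rot: [3.141, -0.0, 0.001]
force: [0.1, -0.2, 0.4]
width: 81.5
gripper_force: 0.0
```

Run:
```python
from h import *
s=read_state();print(s['clock'],s['eef_pos'],s['force'],s['width'])
```

```text
10.65 [510.8028329  100.82509027  84.14505879] [ 0.0931134  -0.22128628  0.41220614] 81.47961616408541
```

Now retreat straight up and look.

>>> {"name": "send_rows", "arguments": {"series": [{"ax": 0, "ay": 0, "az": 0, "dx": 0, "dy": 0, "dz": -2, "hand": 0}, {"ax": 0, "ay": 0, "az": 0, "dx": 0, "dy": 0, "dz": -6, "hand": 0}, {"ax": 0, "ay": 0, "az": 0, "dx": 0, "dy": 0, "dz": -10, "hand": 0}, {"ax": 0, "ay": 0, "az": 0, "dx": 0, "dy": 0, "dz": -14, "hand": 0}, {"ax": 0, "ay": 0, "az": 0, "dx": 0, "dy": 0, "dz": -16, "hand": 0}, {"ax": 0, "ay": 0, "az": 0, "dx": 0, "dy": 0, "dz": -16, "hand": 0}, {"ax": 0, "ay": 0, "az": 0, "dx": 0, "dy": 0, "dz": -16, "hand": 0}]}}

```text
clock: 11.35
eef_pos: [510.4, 101.0, 244.0]
tool_rot: [-3.142, -0.0, 0.001]
force: [-0.0, 0.6, -0.2]
width: 85.7
gripper_force: 0.0
```

Run:
```python
from h import *
s=read_state();print(s['clock'],s['eef_pos'],s['force'],s['width'])
a=snap('scene','s9');b=snap('side','d9')
f=lambda d,x,y,w_,h,k:cv2.resize(d['pixels'][y:y+h,x:x+w_,::-1],None,fx=k,fy=k,interpolation=cv2.INTER_CUBIC)
cv2.imwrite('pics/c9.png',np.hstack([f(a,305,170,100,130,4),f(b,235,170,100,130,4)]))
for d in(a,b): print([proj(d,[511,101.5,z]).round(1).tolist() for z in(74,80,118)])
```

```text
11.35 [510.40880128 100.99979014 244.04727925] [-0.04068733  0.61763289 -0.16158695] 85.70756697239072
[[364.3, 243.1], [364.5, 241.2], [365.6, 229.3]]
[[275.9, 224.1], [275.8, 222.0], [275.1, 208.2]]
```

View pics/c9.png

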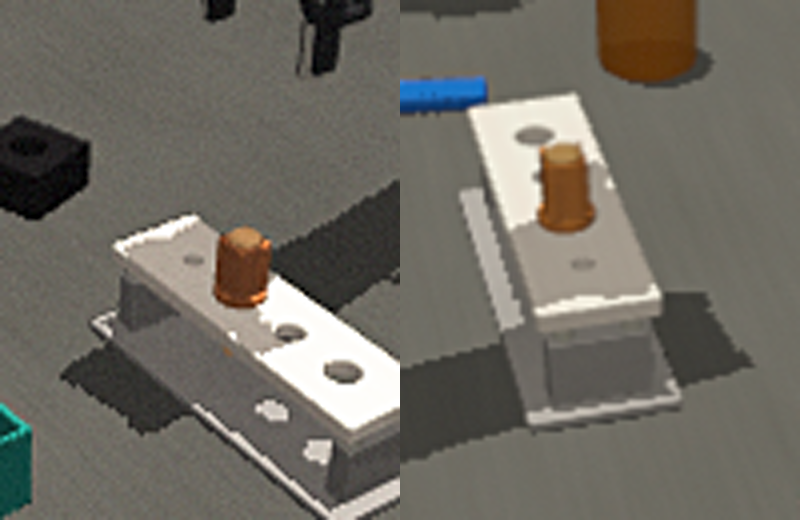

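The peg stands upright in hole_2 with its shoulder flat on the plate: scene crop (243,265), side crop (566,188). The predicted head-top rows (229 scene, 208 side) match, and the hand is clear.

```bash
python3 -c "
from cell import finish_job;print(finish_job())"
```

```text
the job is handed in; nothing more can be done
None
```

The job is handed in: hole_1 refused the peg under about 5 N, and it now stands fully home in hole_2 (18 mm) with its shoulder on the plate, so it is the 17 mm peg.

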